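# Ease the wedge out from under the hinged track panel

## Robot

A 7-joint arm with a two-finger parallel gripper is mounted at the origin on the work surface. World frame = base frame: x ahead of the robot, y to its left, z up, the work surface at z = 0. Lengths are in m, angles in rad, forces in N, time in s.
With the tool pointing down it reaches from about 0.4 to 0.85 m from the base axis. Payload 4.4 kg.
Tool frame: the origin (TCP) lies between the finger pads; the fingertips stand 22 mm ahead of it and the grasp point (between the pads) lies 3 mm ahead of it; x points along the fingers, z is the direction in which the jaws open and shut, and the axes are right-handed (so a half turn about x gives the same grasp; the last joint's range is limited). The gripper opens to 94 mm and grips with 3 to 60 N. Pads are 16 mm wide; open, the fingers measure 119 mm over their backs; the gripper's body (75 mm by 177 mm) begins 78 mm behind the grasp point.
Start: joints at [1.277, 0.628, 0.038, 1.517, -0.027, 0.996, -0.02], TCP at [0.147, -0.633, 0.227] pointing down, gripper open.
Joint ranges: [-3.06, 3.06], [-0.37, 2.12], [-1.25, 1.32], [0.18, 2.47], [-1.1, 4.24], [0.23, 1.98], [-2.94, 2.94]. Speed limits (rad/s): [2.57, 2.57, 3.14, 3.14, 3.14, 3.14, 3.14].

## Interface

Orientations are given as [roll, pitch, yaw] about the fixed x, y, z axes, in that order (R = Rz(yaw) Ry(pitch) Rx(roll)).
In Python, from bench import observe, camera, camera_info, job_done gives the robot as it stands.
- The arm moves only by the shell command python3 -m jog 'ROWS' [FORCE]. ROWS is JSON, a list of rows, each an object of numbers: "rx", "ry", "rz": the turn, a rotation vector about the tool's x, y, z in rad; "tx", "ty", "tz": the shift along the tool's x, y, z in m; "hand": the opening, from 0 (shut) to 1 (fully open). A call has 1 to 5 rows; each row shifts and turns the commanded pose from where the row before left it, along the tool's axes as they then stand; what a row does not reach is not made up. A row lasts 1/10 s, in which the tool goes at most 50 mm and 8.59 degrees, less where a joint would pass 70% of its speed; a pose out of reach is approached as far as the arm can. A call is refused whole if a number of a shift passes 0.05 or a number of a turn 0.15, either way. A call with a gripper value outside its range is refused whole. The fingers move at their own pace and stop on an object; FORCE is the grip in N (left out, the last holds). Time passes only in rows, so rows that do not move let the fingers close. It gives the time, the measured TCP pose, the force and the opening at its end, in the units of the state.
- observe(): the state, without advancing time (a new reading comes with each control period).
- camera(name): name is "scene" or "top" or "wrist"; returns the picture (400x640x3 uint8, red, green, blue); there is no depth.
- camera_info(name): a dict with "intrinsics" (3x3 intrinsics, pixels), "dist_coeffs" ([k1, k2, p1, p2, k3] as OpenCV has them; the pictures are not rectified), "T" (4x4, takes a point from camera to world coordinates). Camera axes: x right, y up, looking along -z (the intrinsics and any distortion apply to the point x, -y, -z); pixel columns grow to the right and rows downward; lengths in m; the calibration is good to about 2 mm. A picture is of the moment at which its call begins: read the wrist's pose just before it. camera_info takes no time and is no camera call; for the wrist camera it gives the pose at the moment of the call.
- job_done(): hands the job in, once; it reports no verdict.
The state is a dict: "time_s": time; "q": joint angles; "qvel": joint speeds; "joint_torque": joint torques, N m; "eef_pos": TCP position; "orientation": TCP orientation; "force": force on the tool from outside, world axes, zero at the start; "ft_torque": the same for the moment, N m; "finger_gap": finger opening in m.
Only numpy, scipy, OpenCV 4.12 (cv2) and the standard library are available. Lean on these libraries where they do the work, as an engineer would, in place of code of your own. Each camera call takes 0.05 s, during which the arm holds its last target.

## Task

The hinged track panel of the model railway is propped up by the red wedge under its front edge. Pull the red wedge straight back out in short tugs of one to two centimetres, letting everything rest for about half a second after each tug, until its thin end is about two centimetres clear of the panel and the panel has come down flat without dropping; leave the wedge standing flat on the bench there. Do not touch the panel or its board with the robot, and leave the blue spare wedge where it is.

Things in the scene. Friction and masses are not known exactly. Their poses are not given: they have to be found in the camera images.
- wedge: Red wedge, loose, 36 mm wide (y), 0.1 kg, thin end 56-64 mm under the panel. Origin: bench level, below the centre of its grip block (35 long x, 36 wide y, 34 mm tall, upright sides; pinch across y), 43-51 mm in front of the panel's edge. +x: to the thin end (x = 107 mm, 4 mm high); top rises evenly to 31 mm at the block. Yaw within 5 deg of the board's. Pull it to -x with 5-20 N.
- layout: Fixed plywood board with the hinged panel. Origin: bench level, below the middle of the closed panel's front edge; +x to the hinge, away from the wedge's block. Panel: x 0 to 180, y -150 to 150 mm, 18 mm thick, rails 8 mm on top; then a fixed deck to x = 292 mm. Red wedge lies at y -70 to 70 mm; on the bench left and right, at y near +215 and -215, stand the blue wedge and a white dish.
- track_panel: The hinged panel (1.2 kg). Origin: middle of its front lower edge; x to the hinge 180 mm behind, z up through its thickness. Flat: origin 6 mm above the bench and z upright, so the wedge's thin end (4 mm) then slips out freely. It rests by its weight on the wedge, front edge starting about 21 to 23 mm above the bench (tilted 0.08 to 0.10 rad), and sinks as the wedge is drawn out.
- spare_wedge: Blue spare wedge, same shape, size and axes as the red one, loose on the bench to one side, under nothing. A bystander: leave it alone.
Not all that is in view belongs to the job. Of the things that look like the wedge, take the one that is farthest from the robot's base at the start.

How it is judged:
By the outcome, as a careful person would: the job done as asked, in the order asked, and still so for the second after the job is handed in, with the robot touching nothing.
It also fails if it takes over 38 s, if anything falls off the work surface, if the arm or the gripper's body presses on something with over 40 N, if the wrist force passes 120 N, or if a joint passes its speed limit or range.

## Working session

There is one attempt and no reset: what is moved stays moved. The work goes in short steps, Python scripts to look and compute and a shell command to move; the robot and the scene stay as the last step left them, time stands still between calls to the robot, and variables do not carry over. Pictures are saved under pics/ and viewed, and the job is handed in when it is done.

```bash
ls; mkdir -p pics
python3 - <<'E'
from bench import observe,camera,camera_info
import cv2
s=observe();print({k:s[k] for k in('time_s','eef_pos','orientation','force','finger_gap')})
for n in('scene','top','wrist'):
    cv2.imwrite(f'pics/{n}0.png',camera(n)[:,:,::-1]); i=camera_info(n); print(n,i)
E
```

```text
pics
{'time_s': 0.0, 'eef_pos': array([ 0.14666216, -0.63260017,  0.22657561]), 'orientation': array([-3.12480103,  1.56894396,  1.81534933]), 'force': array([-0.23481986, -0.42232418, -0.74649137]), 'finger_gap': 0.09420079488795194}
scene {'intrinsics': array([[370.3764678 ,   0.        , 314.00380308],
       [  0.        , 370.3764678 , 195.58094422],
       [  0.        ,   0.        ,   1.        ]]), 'dist_coeffs': array([0.00674976, 0.        , 0.        , 0.        , 0.        ]), 'T': array([[-0.59105992, -0.68713622,  0.42248312,  0.7668096 ],
       [ 0.80662008, -0.50122831,  0.31326382,  0.19076648],
       [-0.00349442,  0.52594106,  0.85051384,  0.6899757 ],
       [ 0.        ,  0.        ,  0.        ,  1.        ]])}
top {'intrinsics': array([[482.53350316,   0.        , 321.49627059],
       [  0.        , 482.53350316, 200.85350371],
       [  0.        ,   0.        ,   1.        ]]), 'dist_coeffs': array([-0.10769456,  0.        ,  0.        ,  0.        ,  0.        ]), 'T': array([[ 0.00347927,  0.98728363, -0.15893057,  0.2608929 ],
       [-0.99999009,  0.00299354, -0.00329555, -0.03752807],
       [-0.00277788,  0.15894046,  0.98728426,  1.10078437],
       [ 0.        ,  0.        ,  0.        ,  1.        ]])}
wrist {'intrinsics': array([[277.35677397,   0.        , 319.37804786],
       [  0.        , 277.35677397, 200.06927351],
       [  0.        ,   0.        ,   1.        ]]), 'dist_coeffs': array([-0.04987846,  0.        ,  0.        ,  0.        ,  0.        ]), 'T': array([[ 0.22550097,  0.93866033,  0.26089481,  0.2232857 ],
       [-0.97424165,  0.21770046,  0.05881932, -0.61615359],
       [-0.00158555, -0.2674384 ,  0.96357365,  0.38485238],
       [ 0.        ,  0.        ,  0.        ,  1.        ]])}
```

View pics/scene0.png

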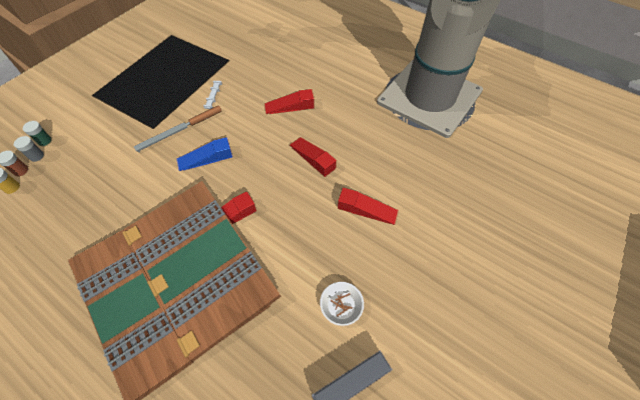

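View pics/top0.png

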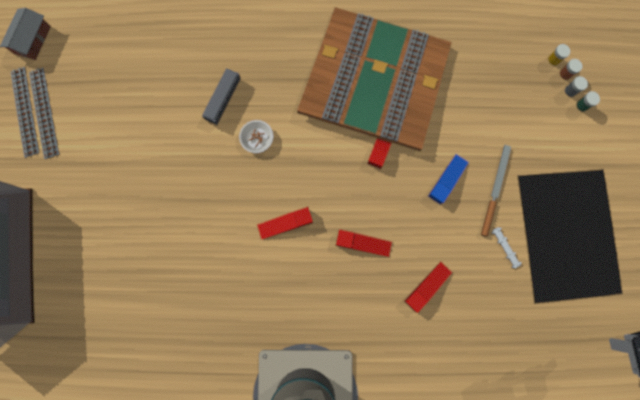

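View pics/wrist0.png

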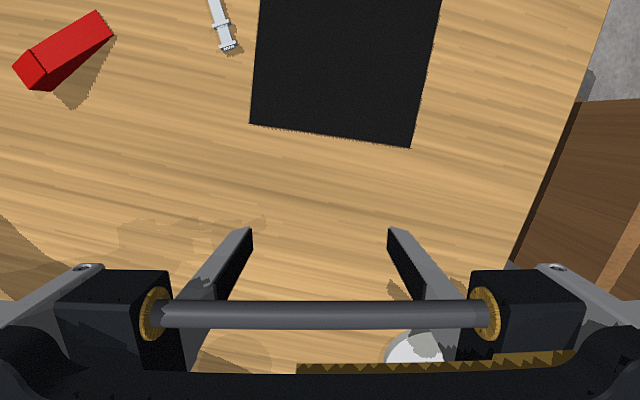

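Red wedge-shaped things in the top view: (380,153) under the panel, (285,223), (363,243) and (429,287) loose. The one at (380,153) is the farthest from the base at (305,370) and the only one under the panel. I'll confirm it in an enlarged crop.

Run:
```python
import cv2,numpy as np
a=cv2.imread('pics/top0.png')[125:180,340:420]
b=cv2.imread('pics/scene0.png')[180:230,205:275]
cv2.imwrite('pics/ct0.png',cv2.resize(a,None,fx=10,fy=10,interpolation=cv2.INTER_CUBIC))
cv2.imwrite('pics/cs0.png',cv2.resize(b,None,fx=10,fy=10,interpolation=cv2.INTER_CUBIC))
```

```text
(no output)
```

View pics/ct0.png

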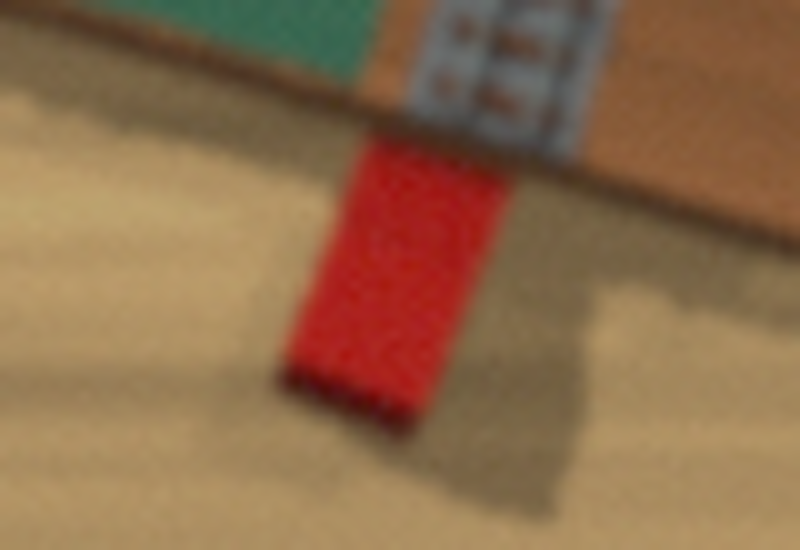

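View pics/cs0.png

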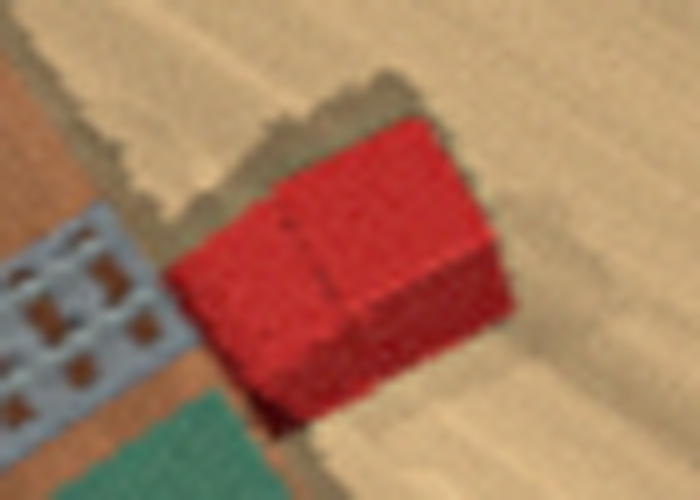

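The top crop shows the red wedge emerging from under the panel. The rear top edge of its block runs from about (369,161) to (382,165) in the full picture. The scene crop shows the block's top face, with corners near (247,191), (254,203), (239,210) and (233,199). It's the one meant.

```bash
cat > h.py <<'E'
import cv2,numpy as np
from bench import observe,camera,camera_info
def ray(n,uv,info=None):
    i=info or camera_info(n)
    p=cv2.undistortPoints(np.array(uv,float).reshape(-1,1,2),np.array(i['intrinsics']),np.array(i['dist_coeffs'])).reshape(-1,2)
    d=np.c_[p[:,0],-p[:,1],-np.ones(len(p))]@i['T'][:3,:3].T
    return i['T'][:3,3],d
def onz(n,uv,z,info=None):
    o,d=ray(n,uv,info); return o+d*((z-o[2])/d[:,2])[:,None]
def crop(c,x0,y0,f=10): return [[x0+(a+.5)/f-.5,y0+(b+.5)/f-.5] for a,b in c]
E
python3 - <<'E'
from h import *
np.set_printoptions(precision=4,suppress=True)
t=onz('top',crop([(293,362),(427,405),(375,140),(512,182)],340,125),.034);print(t)
s=onz('scene',crop([(425,118),(493,238),(340,305),(285,195)],205,180),.034);print(s)
# panel front top corners/hinge-side deck corners in top image
p=onz('top',[(299.5,113),(421,149)],.042);print(p)
d=onz('top',[(335,9),(450,41)],.024);print(d)
for a,b in((t[0],t[1]),(s[0],s[1]),(p[0],p[1]),(d[0],d[1])):
    v=a-b; print(np.hypot(*v[:2]),np.degrees(np.arctan2(v[1],v[0]))-90,(a+b)[:2]/2)
for a,b in((t[0],t[2]),(t[1],t[3]),(s[0],s[3]),(s[1],s[2])):
    v=b-a;print(np.degrees(np.arctan2(v[1],v[0])),np.hypot(*v[:2]))
s=onz('scene',crop([(515,308)],205,180),0);print(s)
E
```

```text
[[ 0.5253 -0.1413  0.034 ]
 [ 0.5154 -0.1716  0.034 ]
 [ 0.5777 -0.1609  0.034 ]
 [ 0.568  -0.1922  0.034 ]]
[[ 0.5153 -0.1705  0.034 ]
 [ 0.529  -0.1397  0.034 ]
 [ 0.5593 -0.1544  0.034 ]
 [ 0.5466 -0.1813  0.034 ]]
[[ 0.6357  0.0173  0.042 ]
 [ 0.5514 -0.2598  0.042 ]]
[[ 0.9126 -0.0655  0.024 ]
 [ 0.8299 -0.3458  0.024 ]]
0.03192674910951288 -18.047327951404185 [ 0.5203 -0.1565]
0.03372664555225436 -203.9490724080284 [ 0.5222 -0.1551]
0.2896647248779745 -16.920106033467533 [ 0.5936 -0.1213]
0.2922769788668719 -16.438584827791715 [ 0.8713 -0.2057]
-20.48132324749242 0.0560084255387101
-21.350814757518272 0.05644369114493202
-19.08806608422093 0.03309200198028895
-25.884173638263356 0.03369284882391626
[[ 0.5271 -0.1415  0.    ]]
```

```bash
cat >> h.py <<'E'
from scipy.spatial.transform import Rotation as R
def plan(pos,yaw,dirn=None):
    """needed shift in current tool axes, and rotvec (tool) to point down with z=+-wedge y"""
    s=observe(); C=R.from_euler('xyz',s['orientation'])
    sh=C.inv().apply(np.array(pos)-s['eef_pos'])
    print('t',round(s['time_s'],2),'pos',s['eef_pos'].round(4),'F',np.round(s['force'],1),'gap',round(s['finger_gap'],4))
    for sg in(1,-1):
        z=sg*np.array([-np.sin(yaw),np.cos(yaw),0]);x=np.array([0,0,-1.]);y=np.cross(z,x)
        T=R.from_matrix(np.c_[x,y,z]); rv=(C.inv()*T).as_rotvec()
        print('turn',rv.round(3),'shift now-axes',sh.round(4),'shift target-axes',T.inv().apply(np.array(pos)-s['eef_pos']).round(4))
    return s
E
python3 - <<'E'
from h import *
s=plan([.537,-.162,.2],np.radians(-20)); print(s['q'])
print(R.from_euler('xyz',s['orientation']).as_matrix().round(3))
E
```

```text
t 0.15 pos [ 0.1467 -0.6327  0.2268] F [-0.1  0.1  0.1] gap 0.0941
turn [-2.565e+00 -1.000e-03 -2.000e-03] shift now-axes [ 0.0273  0.4865 -0.3704] shift target-axes [ 0.0268 -0.2057  0.5758]
turn [ 0.577 -0.001  0.   ] shift now-axes [ 0.0273  0.4865 -0.3704] shift target-axes [ 0.0268  0.2057 -0.5758]
[ 1.27719058  0.62914391  0.03842446  1.51811198 -0.02698836  0.99629685
 -0.01998884]
[[-0.     0.974  0.226]
 [ 0.001  0.226 -0.974]
 [-1.    -0.    -0.001]]
```

```bash
python3 -m jog '[{"rx":0.12},{"rx":0.12},{"rx":0.12},{"rx":0.12},{"rx":0.097}]' 20
python3 -m jog '[{"ty":0.01,"tz":-0.03},{"ty":0.017,"tz":-0.046},{"ty":0.017,"tz":-0.046},{"ty":0.017,"tz":-0.046},{"ty":0.017,"tz":-0.046}]'
python3 -m jog '[{"ty":0.017,"tz":-0.046},{"ty":0.017,"tz":-0.046},{"ty":0.017,"tz":-0.046},{"ty":0.017,"tz":-0.046},{"ty":0.017,"tz":-0.046}]'
python3 - <<'E'
from h import *
s=plan([.537,-.162,.2],np.radians(-20)); print(s['q'])
E
```

```text
t 0.15 pos [ 0.1467 -0.6327  0.2268] F [-0.1  0.1  0.1] gap 0.0941
turn [-2.565e+00 -1.000e-03 -2.000e-03] shift now-axes [ 0.0273  0.4865 -0.3704] shift target-axes [ 0.0268 -0.2057  0.5758]
turn [ 0.577 -0.001  0.   ] shift now-axes [ 0.0273  0.4865 -0.3704] shift target-axes [ 0.0268  0.2057 -0.5758]
[ 1.27719058  0.62914391  0.03842446  1.51811198 -0.02698836  0.99629685
 -0.01998884]invalid input
invalid input
invalid input
```

```bash
python3 -m jog '[{"rx":0.12,"ry":0,"rz":0,"tx":0,"ty":0,"tz":0,"hand":1},{"rx":0.12,"ry":0,"rz":0,"tx":0,"ty":0,"tz":0,"hand":1},{"rx":0.12,"ry":0,"rz":0,"tx":0,"ty":0,"tz":0,"hand":1},{"rx":0.12,"ry":0,"rz":0,"tx":0,"ty":0,"tz":0,"hand":1},{"rx":0.097,"ry":0,"rz":0,"tx":0,"ty":0,"tz":0,"hand":1}]' 20
```

```text
time_s: 0.65
eef_pos: [0.1469, -0.633, 0.2271]
orientation: [-2.582, 1.57, 1.776]
force: [-0.1, 0.3, 0.2]
finger_gap: 0.094
```

```bash
python3 -m jog '[{"rx":0,"ry":0,"rz":0,"tx":0,"ty":0.01,"tz":-0.03,"hand":1},{"rx":0,"ry":0,"rz":0,"tx":0,"ty":0.017,"tz":-0.046,"hand":1},{"rx":0,"ry":0,"rz":0,"tx":0,"ty":0.017,"tz":-0.046,"hand":1},{"rx":0,"ry":0,"rz":0,"tx":0,"ty":0.017,"tz":-0.046,"hand":1},{"rx":0,"ry":0,"rz":0,"tx":0,"ty":0.017,"tz":-0.046,"hand":1}]'
python3 -m jog '[{"rx":0,"ry":0,"rz":0,"tx":0,"ty":0.017,"tz":-0.046,"hand":1},{"rx":0,"ry":0,"rz":0,"tx":0,"ty":0.017,"tz":-0.046,"hand":1},{"rx":0,"ry":0,"rz":0,"tx":0,"ty":0.017,"tz":-0.046,"hand":1},{"rx":0,"ry":0,"rz":0,"tx":0,"ty":0.017,"tz":-0.046,"hand":1},{"rx":0,"ry":0,"rz":0,"tx":0,"ty":0.017,"tz":-0.046,"hand":1}]'
python3 - <<'E'
from h import *
s=plan([.537,-.162,.2],np.radians(-20)); print(s['q'])
E
```

```text
time_s: 1.15
eef_pos: [0.2943, -0.4571, 0.2273]
orientation: [-2.978, 1.57, 1.384]
force: [1.5, -0.6, 0.2]
finger_gap: 0.0941
time_s: 1.65
eef_pos: [0.4529, -0.27, 0.2275]
orientation: [-3.075, 1.571, 1.288]
force: [0.5, -0.7, 0.2]
finger_gap: 0.0939
t 1.65 pos [ 0.4529 -0.27    0.2275] F [ 0.5 -0.7  0.2] gap 0.0939
turn [3.141 0.    0.   ] shift now-axes [ 0.0275  0.0421 -0.1303] shift target-axes [ 0.0275 -0.0421  0.1303]
turn [-0. -0.  0.] shift now-axes [ 0.0275  0.0421 -0.1303] shift target-axes [ 0.0275  0.0421 -0.1303]
[ 0.35336445  0.45855291  0.18929345  1.86256545 -0.11306013  0.83078459
 -1.32009043]
```

```bash
python3 -m jog '[{"rx":0,"ry":0,"rz":0,"tx":0,"ty":0.014,"tz":-0.043,"hand":1},{"rx":0,"ry":0,"rz":0,"tx":0,"ty":0.014,"tz":-0.043,"hand":1},{"rx":0,"ry":0,"rz":0,"tx":0,"ty":0.014,"tz":-0.044,"hand":1},{"rx":0,"ry":0,"rz":0,"tx":0,"ty":0,"tz":0,"hand":1},{"rx":0,"ry":0,"rz":0,"tx":0,"ty":0,"tz":0,"hand":1}]'
python3 - <<'E'
from h import *
s=plan([.537,-.162,.2],np.radians(-20)); i=camera_info('wrist'); im=camera('wrist')[:,:,::-1]
cv2.imwrite('pics/w1.png',im)
for n,p in dict(ctr=[.537,-.162,.034]).items():
    q=i['T'][:3,:3].T@(np.array(p)-i['T'][:3,3]); print(cv2.projectPoints(np.array([[q[0],-q[1],-q[2]]]),np.zeros(3),np.zeros(3),i['intrinsics'],i['dist_coeffs'])[0])
np.save('wT.npy',i['T'])
E
```

```text
time_s: 2.15
eef_pos: [0.5361, -0.1627, 0.227]
orientation: [-1.41, 1.57, 2.956]
force: [-0.1, -1.6, -1.5]
finger_gap: 0.0939
t 2.15 pos [ 0.5361 -0.1627  0.227 ] F [-0.1 -1.6 -1.5] gap 0.0939
turn [-3.139e+00 -1.000e-03  0.000e+00] shift now-axes [ 0.027   0.0006 -0.001 ] shift target-axes [ 0.027  -0.0006  0.001 ]
turn [0.003 0.    0.001] shift now-axes [ 0.027   0.0006 -0.001 ] shift target-axes [ 0.027   0.0006 -0.001 ]
[[[318.26242028 185.58037506]]]
```

View pics/w1.png

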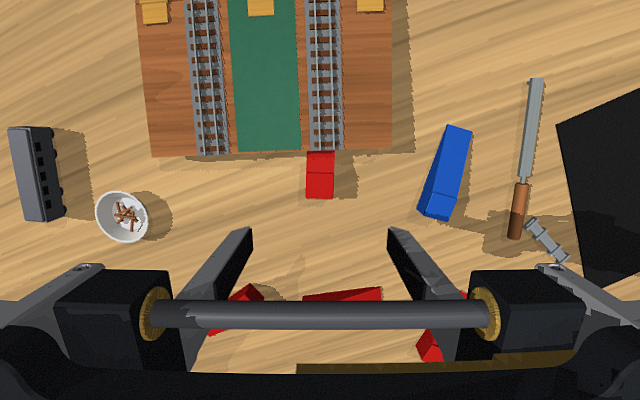

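Run:
```python
import cv2
b=cv2.imread('pics/w1.png')[140:210,285:365]
cv2.imwrite('pics/cw1.png',cv2.resize(b,None,fx=8,fy=8,interpolation=cv2.INTER_CUBIC))
```

```text
(no output)
```

View pics/cw1.png

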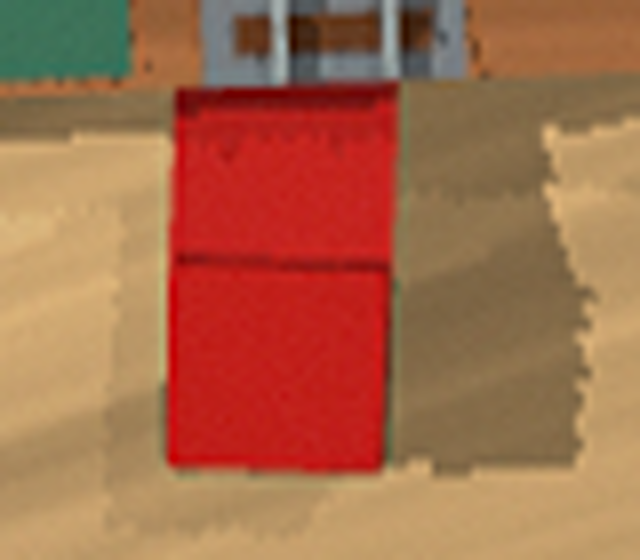

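The wrist crop shows the whole block top, with corners near (306,198), (333,199), (307,172) and (333,173) in the full picture. The panel edge lies just above it.

Run:
```python
from h import *
np.set_printoptions(precision=4,suppress=True)
i=camera_info('wrist'); i['T']=np.load('wT.npy')
w=onz('wrist',crop([(168,467),(384,472),(175,262),(389,266)],285,140,8),.034,i);print(w,w.mean(0))
f=lambda v:np.degrees(np.arctan2(v[1],v[0]))
print(f(w[2]-w[0]),f(w[3]-w[1]),f(w[0]-w[1])-90,f(w[2]-w[3])-90)
p=onz('wrist',[(152,157),(392,150)],.042,i);print(p,f(p[0]-p[1])-90)
```

```text
[[ 0.5271 -0.1407  0.034 ]
 [ 0.5142 -0.1737  0.034 ]
 [ 0.5585 -0.1537  0.034 ]
 [ 0.5462 -0.1857  0.034 ]] [ 0.5365 -0.1634  0.034 ]
-22.48769338501537 -20.475094699598607 -21.23392219197217 -20.93813609436556
[[ 0.6444  0.0209  0.042 ]
 [ 0.55   -0.2631  0.042 ]] -18.372105147154528
```

```bash
python3 -m jog '[{"rx":0.015,"ry":0,"rz":0,"tx":0.03,"ty":0,"tz":0,"hand":1},{"rx":0,"ry":0,"rz":0,"tx":0.045,"ty":0,"tz":0,"hand":1},{"rx":0,"ry":0,"rz":0,"tx":0.045,"ty":0,"tz":0,"hand":1},{"rx":0,"ry":0,"rz":0,"tx":0.03,"ty":0,"tz":0,"hand":0.8},{"rx":0,"ry":0,"rz":0,"tx":0,"ty":0,"tz":0,"hand":0.8}]'
python3 - <<'E'
from h import *
plan([.5365,-.1632,.027],np.radians(-21))
cv2.imwrite('pics/w2.png',camera('wrist')[:,:,::-1])
E
```

```text
time_s: 2.7
eef_pos: [0.5316, -0.1651, 0.074]
orientation: [-1.362, 1.562, 2.983]
force: [-0.7, -0.0, -0.7]
finger_gap: 0.0813
t 2.7 pos [ 0.5316 -0.1651  0.074 ] F [-0.7 -0.  -0.7] gap 0.0813
turn [ 3.141e+00  1.300e-02 -3.000e-03] shift now-axes [ 0.047   0.0042 -0.0036] shift target-axes [ 0.047  -0.0038  0.0035]
turn [-0.001  0.002  0.008] shift now-axes [ 0.047   0.0042 -0.0036] shift target-axes [ 0.047   0.0038 -0.0035]
```

View pics/w2.png

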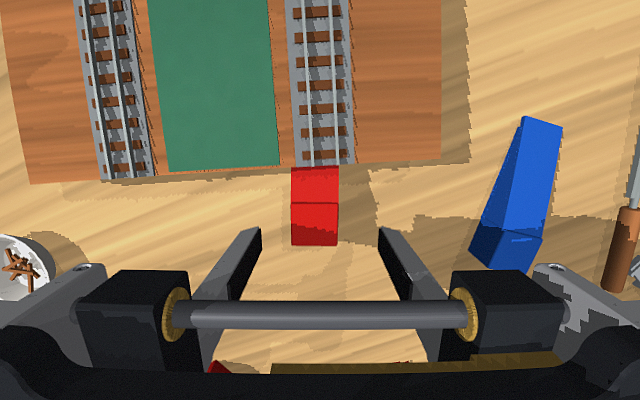

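Block top spans (292,203)–(339,245) between the open fingers; the gripper sits about 4 mm to the right and short, matching the computed shift. I'll correct that and descend.

```bash
python3 -m jog '[{"rx":0,"ry":0,"rz":0.008,"tx":0.01,"ty":0.004,"tz":-0.0035,"hand":0.8},{"rx":0,"ry":0,"rz":0,"tx":0.017,"ty":0,"tz":0,"hand":0.8},{"rx":0,"ry":0,"rz":0,"tx":0.015,"ty":0,"tz":0,"hand":0.8},{"rx":0,"ry":0,"rz":0,"tx":0.004,"ty":0,"tz":0,"hand":0.8},{"rx":0,"ry":0,"rz":0,"tx":0,"ty":0,"tz":0,"hand":0.8}]'
python3 - <<'E'
from h import *
plan([.5365,-.1632,.027],np.radians(-21))
cv2.imwrite('pics/w3.png',camera('wrist')[:,:,::-1])
E
```

```text
time_s: 3.25
eef_pos: [0.5411, -0.1624, 0.0314]
orientation: [1.56, 1.563, -0.375]
force: [0.2, -0.3, 0.0]
finger_gap: 0.0751
t 3.25 pos [ 0.5411 -0.1624  0.0314] F [ 0.2 -0.3  0. ] gap 0.0751
turn [-3.139  0.012  0.   ] shift now-axes [ 0.0044 -0.004   0.0024] shift target-axes [ 0.0044  0.004  -0.0024]
turn [ 0.002  0.    -0.008] shift now-axes [ 0.0044 -0.004   0.0024] shift target-axes [ 0.0044 -0.004   0.0024]
```

View pics/w3.png

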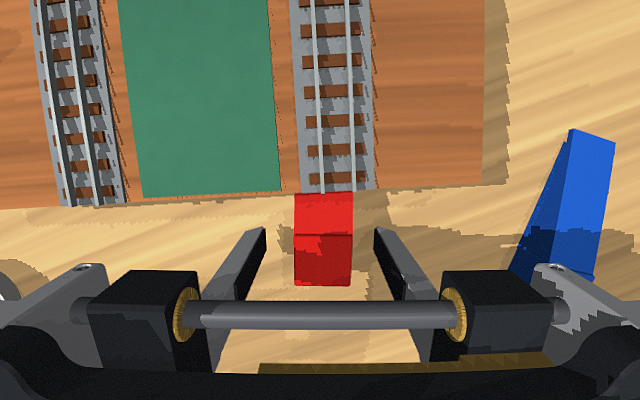

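```bash
python3 -m jog '[{"rx":0,"ry":0,"rz":0,"tx":0,"ty":0,"tz":0,"hand":0.8},{"rx":0,"ry":0,"rz":0,"tx":0,"ty":0,"tz":0,"hand":0.8}]'
python3 - <<'E'
from h import *
s=plan([.5365,-.1632,.027],np.radians(-21));print(s['qvel'].round(3))
E
```

```text
time_s: 3.5
eef_pos: [0.5416, -0.1624, 0.0322]
orientation: [1.582, 1.561, -0.353]
force: [-0.7, -0.2, -0.6]
finger_gap: 0.075
t 3.5 pos [ 0.5416 -0.1624  0.0322] F [-0.7 -0.2 -0.6] gap 0.075
turn [-3.139  0.015 -0.   ] shift now-axes [ 0.0051 -0.0046  0.0025] shift target-axes [ 0.0052  0.0045 -0.0025]
turn [ 0.002 -0.    -0.009] shift now-axes [ 0.0051 -0.0046  0.0025] shift target-axes [ 0.0052 -0.0045  0.0025]
[ 0.     0.001  0.     0.004 -0.001 -0.     0.001]
```

```bash
python3 -m jog '[{"rx":0,"ry":0,"rz":-0.009,"tx":0.002,"ty":-0.0045,"tz":0.0025,"hand":0.8},{"rx":0,"ry":0,"rz":0,"tx":0.0025,"ty":0,"tz":0,"hand":0.8},{"rx":0,"ry":0,"rz":0,"tx":0,"ty":0,"tz":0,"hand":0.8},{"rx":0,"ry":0,"rz":0,"tx":0,"ty":0,"tz":0,"hand":0.8},{"rx":0,"ry":0,"rz":0,"tx":0,"ty":0,"tz":0,"hand":0.8}]'
python3 - <<'E'
from h import *
s=plan([.5365,-.1632,.027],np.radians(-21))
E
```

```text
time_s: 4.0
eef_pos: [0.5361, -0.163, 0.0269]
orientation: [-1.591, 1.57, 2.757]
force: [0.3, -0.8, -0.7]
finger_gap: 0.0754
t 4.0 pos [ 0.5361 -0.163   0.0269] F [ 0.3 -0.8 -0.7] gap 0.0754
turn [-3.139e+00 -1.000e-03 -0.000e+00] shift now-axes [-0.0001  0.0005  0.    ] shift target-axes [-0.0001 -0.0005 -0.    ]
turn [ 0.002 -0.     0.001] shift now-axes [-0.0001  0.0005  0.    ] shift target-axes [-0.0001  0.0005  0.    ]
```

```bash
python3 -m jog '[{"rx":0,"ry":0,"rz":0,"tx":0,"ty":0,"tz":0,"hand":0.45},{"rx":0,"ry":0,"rz":0,"tx":0,"ty":0,"tz":0,"hand":0.4},{"rx":0,"ry":0,"rz":0,"tx":0,"ty":0,"tz":0,"hand":0.2},{"rx":0,"ry":0,"rz":0,"tx":0,"ty":0,"tz":0,"hand":0.2},{"rx":0,"ry":0,"rz":0,"tx":0,"ty":0,"tz":0,"hand":0.2}]' 40
python3 - <<'E'
from h import *
s=plan([.5365,-.1632,.027],np.radians(-21))
cv2.imwrite('pics/w4.png',camera('wrist')[:,:,::-1])
E
```

```text
time_s: 4.5
eef_pos: [0.536, -0.163, 0.027]
orientation: [-1.563, 1.57, 2.786]
force: [-0.0, -0.1, 0.3]
finger_gap: 0.0384
t 4.5 pos [ 0.536 -0.163  0.027] F [-0.  -0.1  0.3] gap 0.0384
turn [-3.139e+00 -1.000e-03  0.000e+00] shift now-axes [-0.      0.0005 -0.    ] shift target-axes [-0.     -0.0005  0.    ]
turn [0.002 0.    0.001] shift now-axes [-0.      0.0005 -0.    ] shift target-axes [-0.      0.0005 -0.    ]
```

View pics/w4.png

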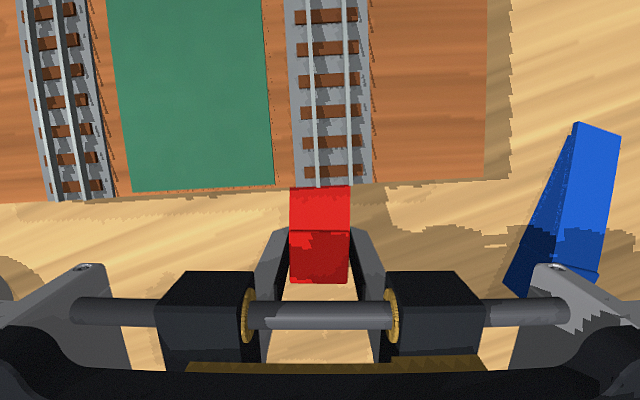

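Fingers sit on both sides of the block at (290–349, 230–283). Letting the grip finish.

```bash
python3 -m jog '[{"rx":0,"ry":0,"rz":0,"tx":0,"ty":0,"tz":0,"hand":0.2},{"rx":0,"ry":0,"rz":0,"tx":0,"ty":0,"tz":0,"hand":0.2},{"rx":0,"ry":0,"rz":0,"tx":0,"ty":0,"tz":0,"hand":0.2}]'
```

```text
time_s: 4.85
eef_pos: [0.536, -0.1629, 0.0269]
orientation: [-1.696, 1.57, 2.652]
force: [-0.3, 0.3, 0.0]
finger_gap: 0.0358
```

```bash
python3 -m jog '[{"rx":0,"ry":0,"rz":0,"tx":0,"ty":-0.003,"tz":0,"hand":0.2},{"rx":0,"ry":0,"rz":0,"tx":0,"ty":-0.003,"tz":0,"hand":0.2},{"rx":0,"ry":0,"rz":0,"tx":0,"ty":-0.003,"tz":0,"hand":0.2},{"rx":0,"ry":0,"rz":0,"tx":0,"ty":-0.003,"tz":0,"hand":0.2},{"rx":0,"ry":0,"rz":0,"tx":0,"ty":-0.002,"tz":0,"hand":0.2}]'
python3 -m jog '[{"rx":0,"ry":0,"rz":0,"tx":0,"ty":0,"tz":0,"hand":0.2},{"rx":0,"ry":0,"rz":0,"tx":0,"ty":0,"tz":0,"hand":0.2},{"rx":0,"ry":0,"rz":0,"tx":0,"ty":0,"tz":0,"hand":0.2},{"rx":0,"ry":0,"rz":0,"tx":0,"ty":0,"tz":0,"hand":0.2},{"rx":0,"ry":0,"rz":0,"tx":0,"ty":0,"tz":0,"hand":0.2}]'
python3 - <<'E'
from h import *
s=plan([.536,-.163,.027],np.radians(-21))
cv2.imwrite('pics/w5.png',camera('wrist')[:,:,::-1])
E
```

```text
time_s: 5.35
eef_pos: [0.5229, -0.158, 0.027]
orientation: [-1.533, 1.57, 2.815]
force: [2.5, -1.5, -4.1]
finger_gap: 0.0355
time_s: 5.85
eef_pos: [0.5225, -0.1579, 0.027]
orientation: [-1.593, 1.569, 2.756]
force: [-0.8, 0.1, -0.0]
finger_gap: 0.0362
t 5.85 pos [ 0.5225 -0.1579  0.027 ] F [-0.8  0.1 -0. ] gap 0.0362
turn [-3.139e+00 -3.000e-03 -0.000e+00] shift now-axes [-0.0001  0.0144  0.    ] shift target-axes [-0.     -0.0144  0.    ]
turn [ 0.002 -0.     0.002] shift now-axes [-0.0001  0.0144  0.    ] shift target-axes [-0.      0.0144 -0.    ]
```

View pics/w5.png

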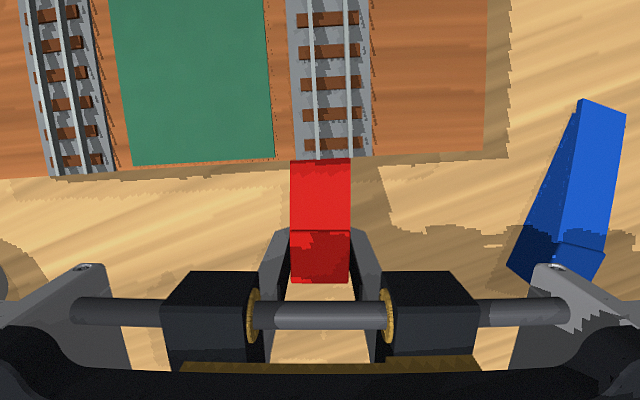

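The block stayed at (290–349, 230–283) between the pads. The panel edge went from row 187 to 159, so the wedge moved out 14 mm with the hand. Now the second and third tugs.

```bash
python3 -m jog '[{"rx":0,"ry":0,"rz":0,"tx":0,"ty":-0.003,"tz":0,"hand":0.2},{"rx":0,"ry":0,"rz":0,"tx":0,"ty":-0.003,"tz":0,"hand":0.2},{"rx":0,"ry":0,"rz":0,"tx":0,"ty":-0.003,"tz":0,"hand":0.2},{"rx":0,"ry":0,"rz":0,"tx":0,"ty":-0.003,"tz":0,"hand":0.2},{"rx":0,"ry":0,"rz":0,"tx":0,"ty":-0.002,"tz":0,"hand":0.2}]'
python3 -m jog '[{"rx":0,"ry":0,"rz":0,"tx":0,"ty":0,"tz":0,"hand":0.2},{"rx":0,"ry":0,"rz":0,"tx":0,"ty":0,"tz":0,"hand":0.2},{"rx":0,"ry":0,"rz":0,"tx":0,"ty":0,"tz":0,"hand":0.2},{"rx":0,"ry":0,"rz":0,"tx":0,"ty":0,"tz":0,"hand":0.2},{"rx":0,"ry":0,"rz":0,"tx":0,"ty":0,"tz":0,"hand":0.2}]'
python3 -m jog '[{"rx":0,"ry":0,"rz":0,"tx":0,"ty":0,"tz":0,"hand":0.2},{"rx":0,"ry":0,"rz":0,"tx":0,"ty":-0.003,"tz":0,"hand":0.2},{"rx":0,"ry":0,"rz":0,"tx":0,"ty":-0.004,"tz":0,"hand":0.2},{"rx":0,"ry":0,"rz":0,"tx":0,"ty":-0.004,"tz":0,"hand":0.2},{"rx":0,"ry":0,"rz":0,"tx":0,"ty":-0.003,"tz":0,"hand":0.2}]'
python3 -m jog '[{"rx":0,"ry":0,"rz":0,"tx":0,"ty":0,"tz":0,"hand":0.2},{"rx":0,"ry":0,"rz":0,"tx":0,"ty":0,"tz":0,"hand":0.2},{"rx":0,"ry":0,"rz":0,"tx":0,"ty":0,"tz":0,"hand":0.2},{"rx":0,"ry":0,"rz":0,"tx":0,"ty":0,"tz":0,"hand":0.2},{"rx":0,"ry":0,"rz":0,"tx":0,"ty":0,"tz":0,"hand":0.2}]'
python3 - <<'E'
from h import *
s=plan([.536,-.163,.027],np.radians(-21))
cv2.imwrite('pics/w6.png',camera('wrist')[:,:,::-1])
E
```

```text
time_s: 6.4
eef_pos: [0.5097, -0.1529, 0.027]
orientation: [-1.616, 1.57, 2.732]
force: [3.0, -0.7, -4.5]
finger_gap: 0.0356
time_s: 6.9
eef_pos: [0.5094, -0.1528, 0.027]
orientation: [-1.601, 1.569, 2.747]
force: [0.3, -0.4, -1.0]
finger_gap: 0.0357
time_s: 7.4
eef_pos: [0.4967, -0.148, 0.027]
orientation: [-1.582, 1.57, 2.767]
force: [3.3, -1.1, -3.2]
finger_gap: 0.0354
time_s: 7.9
eef_pos: [0.4961, -0.1478, 0.027]
orientation: [-1.568, 1.569, 2.78]
force: [-0.1, 0.3, 0.7]
finger_gap: 0.0356
t 7.9 pos [ 0.4961 -0.1478  0.027 ] F [-0.1  0.3  0.7] gap 0.0356
turn [-3.139 -0.004  0.   ] shift now-axes [-0.0001  0.0426 -0.    ] shift target-axes [-0.     -0.0426  0.0001]
turn [0.002 0.    0.002] shift now-axes [-0.0001  0.0426 -0.    ] shift target-axes [-0.      0.0426 -0.0001]
```

View pics/w6.png

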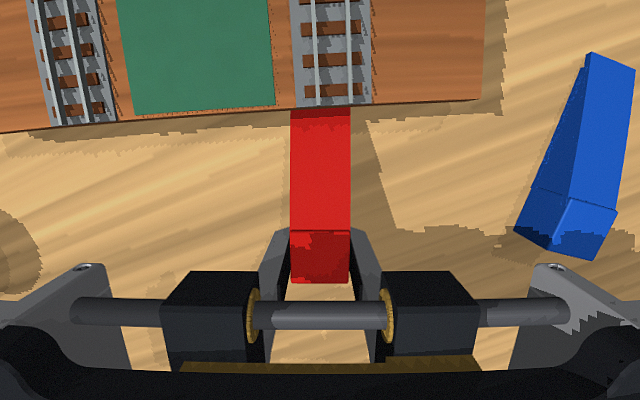

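The block is still firmly held and the panel edge is now at row ~106 with the wedge out 42.6 mm. Two more tugs, then measure.

```bash
python3 -m jog '[{"rx":0,"ry":0,"rz":0,"tx":0,"ty":0,"tz":0,"hand":0.2},{"rx":0,"ry":0,"rz":0,"tx":0,"ty":-0.003,"tz":0,"hand":0.2},{"rx":0,"ry":0,"rz":0,"tx":0,"ty":-0.003,"tz":0,"hand":0.2},{"rx":0,"ry":0,"rz":0,"tx":0,"ty":-0.003,"tz":0,"hand":0.2},{"rx":0,"ry":0,"rz":0,"tx":0,"ty":-0.003,"tz":0,"hand":0.2}]'
python3 -m jog '[{"rx":0,"ry":0,"rz":0,"tx":0,"ty":0,"tz":0,"hand":0.2},{"rx":0,"ry":0,"rz":0,"tx":0,"ty":0,"tz":0,"hand":0.2},{"rx":0,"ry":0,"rz":0,"tx":0,"ty":0,"tz":0,"hand":0.2},{"rx":0,"ry":0,"rz":0,"tx":0,"ty":0,"tz":0,"hand":0.2},{"rx":0,"ry":0,"rz":0,"tx":0,"ty":0,"tz":0,"hand":0.2}]'
python3 -m jog '[{"rx":0,"ry":0,"rz":0,"tx":0,"ty":0,"tz":0,"hand":0.2},{"rx":0,"ry":0,"rz":0,"tx":0,"ty":-0.003,"tz":0,"hand":0.2},{"rx":0,"ry":0,"rz":0,"tx":0,"ty":-0.003,"tz":0,"hand":0.2},{"rx":0,"ry":0,"rz":0,"tx":0,"ty":-0.003,"tz":0,"hand":0.2},{"rx":0,"ry":0,"rz":0,"tx":0,"ty":-0.003,"tz":0,"hand":0.2}]'
python3 -m jog '[{"rx":0,"ry":0,"rz":0,"tx":0,"ty":0,"tz":0,"hand":0.2},{"rx":0,"ry":0,"rz":0,"tx":0,"ty":0,"tz":0,"hand":0.2},{"rx":0,"ry":0,"rz":0,"tx":0,"ty":0,"tz":0,"hand":0.2},{"rx":0,"ry":0,"rz":0,"tx":0,"ty":0,"tz":0,"hand":0.2},{"rx":0,"ry":0,"rz":0,"tx":0,"ty":0,"tz":0,"hand":0.2}]'
python3 - <<'E'
from h import *
s=plan([.536,-.163,.027],np.radians(-21))
cv2.imwrite('pics/w7.png',camera('wrist')[:,:,::-1])
np.save('wT.npy',camera_info('wrist')['T'])
E
```

```text
time_s: 8.45
eef_pos: [0.4859, -0.1438, 0.027]
orientation: [1.939, 1.571, 0.004]
force: [3.6, -1.1, -3.3]
finger_gap: 0.0359
time_s: 8.95
eef_pos: [0.4852, -0.1436, 0.027]
orientation: [-1.601, 1.569, 2.747]
force: [0.9, -0.2, -0.2]
finger_gap: 0.0356
time_s: 9.45
eef_pos: [0.4736, -0.1392, 0.027]
orientation: [-1.554, 1.569, 2.794]
force: [0.8, -0.3, -0.7]
finger_gap: 0.0355
time_s: 9.95
eef_pos: [0.4745, -0.1396, 0.027]
orientation: [-1.545, 1.57, 2.803]
force: [0.0, 0.8, -2.2]
finger_gap: 0.0354
t 9.95 pos [ 0.4745 -0.1396  0.027 ] F [ 0.   0.8 -2.2] gap 0.0354
turn [-3.139e+00 -1.000e-03  0.000e+00] shift now-axes [-0.0001  0.0658 -0.    ] shift target-axes [-0.     -0.0658  0.0002]
turn [0.002 0.    0.001] shift now-axes [-0.0001  0.0658 -0.    ] shift target-axes [-0.      0.0658 -0.0002]
```

View pics/w7.png

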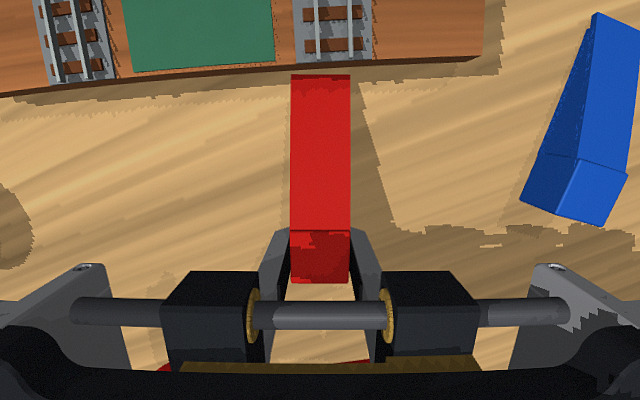

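Run:
```python
import cv2
b=cv2.imread('pics/w7.png')[45:95,270:370]
cv2.imwrite('pics/cw7.png',cv2.resize(b,None,fx=8,fy=8,interpolation=cv2.INTER_CUBIC))
```

```text
(no output)
```

View pics/cw7.png

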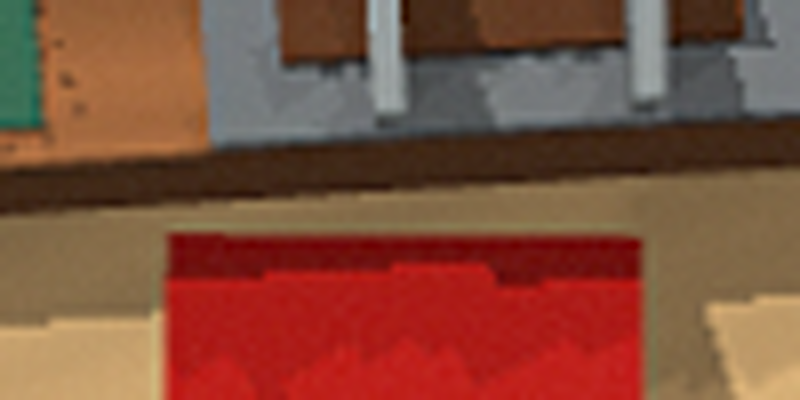

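The crop shows the thin end at (290–350, 74) and the panel's lower front edge just beyond it, at rows 70 to 67. The thin end is already clear.

Run:
```python
from h import *
np.set_printoptions(precision=4,suppress=True)
i=camera_info('wrist'); i['T']=np.load('wT.npy')
w=onz('wrist',crop([(165,235),(640,238)],270,45,8),.004,i)
e=onz('wrist',crop([(165,202),(640,176)],270,45,8),.006,i)
E=onz('wrist',crop([(0,212),(800,165)],270,45,8),.006,i)
print(w,e); d=E[1]-E[0]; d=d[:2]/np.hypot(*d[:2]); n=np.array([d[1],-d[0]])
print('dist',(w[:,:2]-E[0,:2])@n,'edge yaw',np.degrees(np.arctan2(d[1],d[0])))
s=observe();print(s['eef_pos']+.107*np.array([np.cos(.3665),-np.sin(.3665),0]))
```

```text
[[ 0.5815 -0.1618  0.004 ]
 [ 0.5685 -0.1954  0.004 ]] [[ 0.5833 -0.1627  0.006 ]
 [ 0.5724 -0.1965  0.006 ]]
dist [0.002  0.0042] edge yaw -107.7287151925964
[ 0.5744 -0.1779  0.027 ]
```

Gap is about 3 mm, so one more tug of 17 mm.

```bash
python3 -m jog '[{"rx":0,"ry":0,"rz":0,"tx":0,"ty":-0.003,"tz":0,"hand":0.2},{"rx":0,"ry":0,"rz":0,"tx":0,"ty":-0.004,"tz":0,"hand":0.2},{"rx":0,"ry":0,"rz":0,"tx":0,"ty":-0.004,"tz":0,"hand":0.2},{"rx":0,"ry":0,"rz":0,"tx":0,"ty":-0.004,"tz":0,"hand":0.2},{"rx":0,"ry":0,"rz":0,"tx":0,"ty":-0.002,"tz":0,"hand":0.2}]'
python3 -m jog '[{"rx":0,"ry":0,"rz":0,"tx":0,"ty":0,"tz":0,"hand":0.2},{"rx":0,"ry":0,"rz":0,"tx":0,"ty":0,"tz":0,"hand":0.2},{"rx":0,"ry":0,"rz":0,"tx":0,"ty":0,"tz":0,"hand":0.2},{"rx":0,"ry":0,"rz":0,"tx":0,"ty":0,"tz":0,"hand":0.2},{"rx":0,"ry":0,"rz":0,"tx":0,"ty":0,"tz":0,"hand":0.2}]'
python3 - <<'E'
from h import *
s=plan([.536,-.163,.027],np.radians(-21))
i=camera_info('wrist');np.save('wT.npy',i['T'])
cv2.imwrite('pics/w8.png',camera('wrist')[:,:,::-1])
cv2.imwrite('pics/s8.png',camera('scene')[:,:,::-1])
b=cv2.imread('pics/w8.png')[15:75,270:370]
cv2.imwrite('pics/cw8.png',cv2.resize(b,None,fx=8,fy=8,interpolation=cv2.INTER_CUBIC))
E
```

```text
time_s: 10.5
eef_pos: [0.4578, -0.1332, 0.027]
orientation: [-1.573, 1.569, 2.776]
force: [-0.8, -0.2, -2.1]
finger_gap: 0.0354
time_s: 11.0
eef_pos: [0.4586, -0.1334, 0.027]
orientation: [-1.589, 1.57, 2.759]
force: [0.6, -0.4, -1.9]
finger_gap: 0.0361
t 11.0 pos [ 0.4586 -0.1334  0.027 ] F [ 0.6 -0.4 -1.9] gap 0.0361
turn [-3.139e+00 -1.000e-03 -0.000e+00] shift now-axes [-0.0001  0.0829  0.    ] shift target-axes [ 0.     -0.0829  0.0002]
turn [ 0.002 -0.     0.001] shift now-axes [-0.0001  0.0829  0.    ] shift target-axes [ 0.      0.0829 -0.0002]
```

View pics/cw8.png

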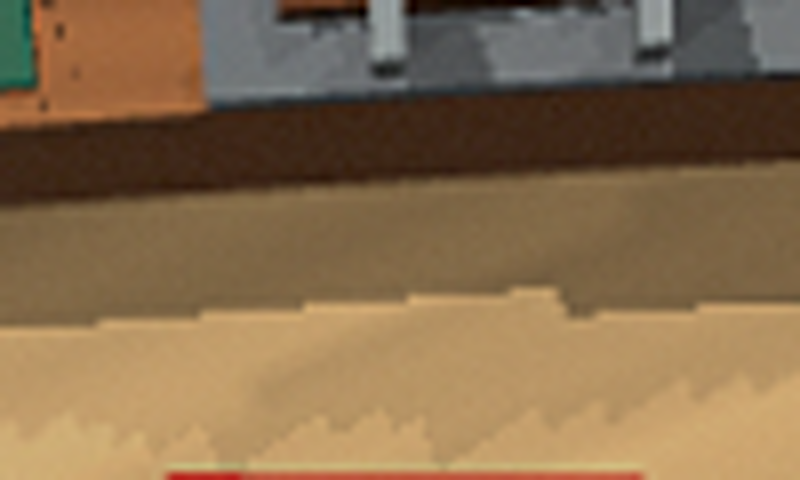

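View pics/s8.png

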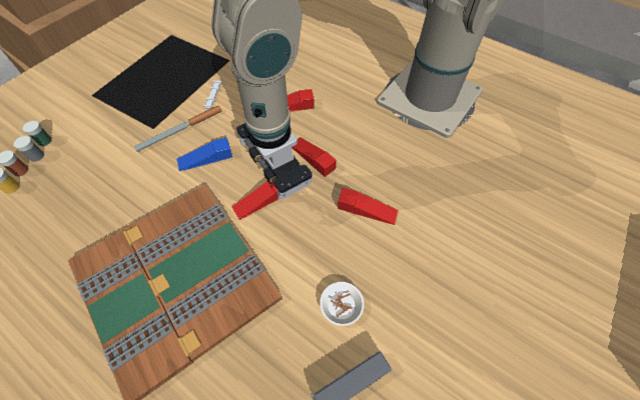

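Run:
```python
from h import *
np.set_printoptions(precision=4,suppress=True)
i=camera_info('wrist'); i['T']=np.load('wT.npy')
w=onz('wrist',crop([(165,473),(640,473)],270,15,8),.004,i)
E=onz('wrist',crop([(0,205),(800,160)],270,15,8),.006,i)
d=E[1]-E[0]; d=d[:2]/np.hypot(*d[:2]); n=np.array([d[1],-d[0]])
print('dist',(w[:,:2]-E[0,:2])@n,np.degrees(np.arctan2(d[1],d[0])))
print(onz('top',[(337,245),(340,231),(390,255),(391,241)],.0,))
```

```text
dist [0.0189 0.0207] -107.90461384925216
[[ 0.3363 -0.0695  0.    ]
 [ 0.3683 -0.0764  0.    ]
 [ 0.3137 -0.1902  0.    ]
 [ 0.3456 -0.1931  0.    ]]
```

The thin end is 19–21 mm clear, and the nearest loose red wedge is more than 8 cm from the fingers. Releasing gently.

```bash
python3 -m jog '[{"rx":0,"ry":0,"rz":0,"tx":0,"ty":0,"tz":0,"hand":0.45},{"rx":0,"ry":0,"rz":0,"tx":0,"ty":0,"tz":0,"hand":0.55},{"rx":0,"ry":0,"rz":0,"tx":0,"ty":0,"tz":0,"hand":0.65},{"rx":0,"ry":0,"rz":0,"tx":0,"ty":0,"tz":0,"hand":0.65},{"rx":0,"ry":0,"rz":0,"tx":0,"ty":0,"tz":0,"hand":0.65}]'
python3 -m jog '[{"rx":0,"ry":0,"rz":0,"tx":-0.005,"ty":0,"tz":0,"hand":0.65},{"rx":0,"ry":0,"rz":0,"tx":-0.015,"ty":0,"tz":0,"hand":0.65},{"rx":0,"ry":0,"rz":0,"tx":-0.03,"ty":0,"tz":0,"hand":0.65},{"rx":0,"ry":0,"rz":0,"tx":-0.04,"ty":0,"tz":0,"hand":0.65},{"rx":0,"ry":0,"rz":0,"tx":-0.04,"ty":0,"tz":0,"hand":0.65}]'
python3 -m jog '[{"rx":0,"ry":0,"rz":0,"tx":-0.03,"ty":-0.02,"tz":0,"hand":0.65},{"rx":0,"ry":0,"rz":0,"tx":0,"ty":-0.02,"tz":0,"hand":0.65},{"rx":0,"ry":0,"rz":0,"tx":0,"ty":0,"tz":0,"hand":0.65},{"rx":0,"ry":0,"rz":0,"tx":0,"ty":0,"tz":0,"hand":0.65},{"rx":0,"ry":0,"rz":0,"tx":0,"ty":0,"tz":0,"hand":0.65}]'
python3 - <<'E'
from h import *
s=plan([.536,-.163,.027],np.radians(-21))
i=camera_info('wrist');np.save('wT.npy',i['T'])
cv2.imwrite('pics/w9.png',camera('wrist')[:,:,::-1])
cv2.imwrite('pics/s9.png',camera('scene')[:,:,::-1])
E
```

```text
time_s: 11.6
eef_pos: [0.4585, -0.1334, 0.0271]
orientation: [-1.596, 1.57, 2.753]
force: [0.1, -0.4, -0.8]
finger_gap: 0.0609
time_s: 12.1
eef_pos: [0.458, -0.1334, 0.1585]
orientation: [-1.509, 1.569, 2.839]
force: [1.3, 0.2, -0.3]
finger_gap: 0.061
time_s: 12.6
eef_pos: [0.4221, -0.1195, 0.1868]
orientation: [-1.377, 1.57, 2.971]
force: [0.4, -0.4, 0.3]
finger_gap: 0.0613
t 12.6 pos [ 0.4221 -0.1195  0.1868] F [ 0.4 -0.4  0.3] gap 0.0613
turn [-3.139e+00 -1.000e-03  0.000e+00] shift now-axes [0.1597 0.1221 0.    ] shift target-axes [ 0.1598 -0.122   0.0002]
turn [0.002 0.    0.001] shift now-axes [0.1597 0.1221 0.    ] shift target-axes [ 0.1598  0.122  -0.0002]
```

View pics/w9.png

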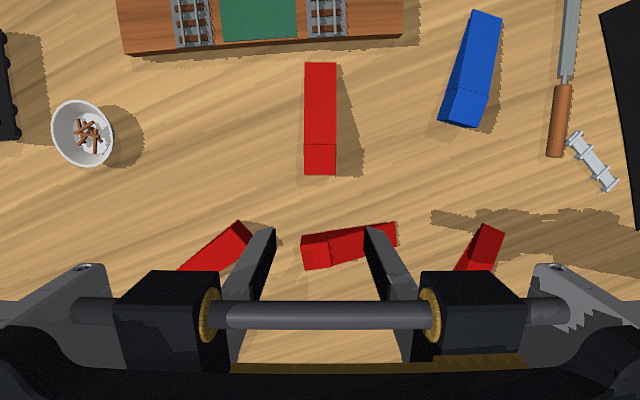

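View pics/s9.png

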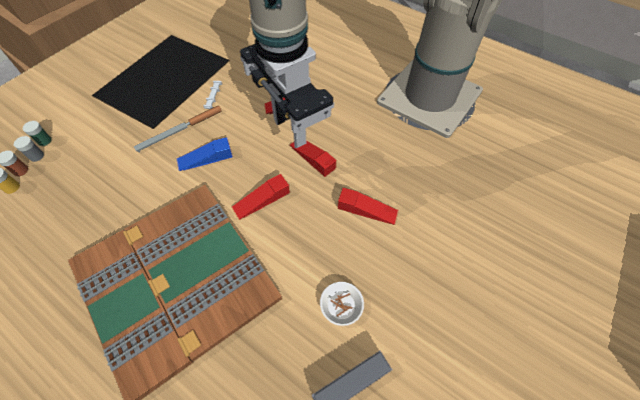

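In the wrist view the wedge stands flat and free, with its thin end at (305–336, 62) and the panel's lower edge running from (131,56) to (402,38). In the scene view the panel lies flush with the deck, and the blue wedge is unmoved at (205,153).

Run:
```python
from h import *
i=camera_info('wrist'); i['T']=np.load('wT.npy')
w=onz('wrist',[(305,62),(336,62)],.004,i);E=onz('wrist',[(131,56),(402,38)],.006,i)
d=E[1]-E[0]; d=d[:2]/np.hypot(*d[:2]); n=np.array([d[1],-d[0]])
print('gap',(w[:,:2]-E[0,:2])@n)
a=cv2.imread('pics/scene0.png');b=cv2.imread('pics/s9.png')
print('blue diff',cv2.absdiff(a[135:172,172:236],b[135:172,172:236]).mean())
from bench import job_done
print(job_done(),observe()['time_s'])
```

```text
gap [0.01979794 0.02155668]
blue diff 4.859938063063063
the job is handed in; nothing more can be done
the job is handed in; nothing more can be done
```

The red wedge is out from under the panel and the panel is down flat. I gripped the block across its width and pulled straight back in six tugs of about 11–17 mm, resting about half a second after each. Then I released the wedge, backed the arm off and handed in at about 12.7 s.

**Last checks:**
- **Gap:** the thin end is 20–21.5 mm clear of the panel edge, measured in the wrist picture.
- **Panel:** it looks level with the fixed deck in the scene picture. I did not measure its height or tilt as numbers.
- **Wedge:** it stands flat on the bench, with the gripper clear of it.
- **Forces:** the wrist force read no more than about 5 N at the end of any move.
- **Blue wedge:** it is where it was by eye. The before-and-after image difference around it was about 4.9 grey levels. I put that down to the arm's shadow, but did not check it further.

**One disagreement:** the arm settled up to 5 mm off its commanded position during the approach, and I corrected that before gripping.

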